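# Open the sample tote's sprung gate and hold it for unloading

## Robot

A 6-joint arm with a two-finger parallel gripper is mounted at the origin on the work surface. World frame = base frame: x ahead of the robot, y to its left, z up, the work surface at z = 0. Lengths are in m, angles in rad, forces in N, time in s.
With the tool pointing down it reaches from about 0.375 to 0.975 m from the base axis. Payload 3.8 kg.
Tool frame: the origin (TCP) lies on the centre line of the jaws, within the pads' length; the fingertips stand 22 mm ahead of it and the grasp point (between the pads) lies 3 mm ahead of it (env.finger_overhang is the distance from the TCP to the fingertips, in m); z points along the fingers, y is the line along which they close (so a half turn about z gives the same grasp; the last joint's range is limited). The gripper opens to 85 mm and grips with 20 to 120 N. Pads are 22 mm wide; open, the fingers measure 114 mm over their backs; the gripper's body (76 mm by 85 mm) begins 54 mm behind the grasp point. The pads swing forward as they close: fully open they stand 13 mm farther back than shut.
Start: joints at [1.276, 0.264, 1.604, -0, 1.274, -0.037], TCP at [0.172, 0.653, 0.253] pointing down, gripper open.
Joint ranges: [-2.63, 2.63], [-0.94, 2.18], [0.31, 2.57], [-1.31, 4.45], [0, 2.66], [-2.55, 2.55]. Speed limits (rad/s): [2.57, 2.57, 3.14, 3.14, 3.14, 3.14].

## Interface

Orientations are given as a 3x3 rotation matrix whose columns are the frame's x, y, z axes.
In Python, from bench import env gives the robot as it stands.
- The arm moves only by the tool play_rows, never from a script. Its argument "plan" is a list of rows, each a list of 7 numbers: the shift along the tool's x, y, z in cm, then the turn, a rotation vector about the tool's x, y, z in rad, then the gripper command: -1 is fully open, 1 is shut, values between are in proportion. A call has 1 to 10 rows; each row shifts and turns the commanded pose from where the row before left it, along the tool's axes as they then stand; what a row does not reach is not made up. A row lasts 1/10 s, in which the tool goes at most 50 mm and 8.59 degrees, less where a joint would pass 70% of its speed; a pose out of reach is approached as far as the arm can. A call with a gripper value outside its range is refused whole. The fingers move at their own pace and stop on an object; "newtons" is the grip in N (left out, the last holds). Time passes only in rows, so rows that do not move let the fingers close. It gives the time, the measured TCP pose, the force, the opening and the grip force at its end, in the units of the state.
- env.get_state(): the state, without advancing time (a new reading comes with each control period).
- env.grab_frame(name): name is "side" or "top"; returns (picture, depth): 384x512x3 uint8, red, green, blue; 384x512 float32, m along the optical axis (not along the pixel's ray), 0 where there is no reading.
- env.camera_params(name): a dict with "intrinsics" (3x3 intrinsics, pixels), "dist_coeffs" ([k1, k2, p1, p2, k3] as OpenCV has them; the pictures are not rectified), "R" (3x3) and "t" (3): a world point X has camera coordinates R X + t. Camera axes: x right, y down, z forward; pixel columns grow to the right and rows downward; lengths in m; the calibration is good to about 2 mm. A picture is of the moment at which its call begins. camera_params takes no time and is no camera call.
- env.sign_off(): hands the job in; it is judged then, once.
The state is a dict: "t": time; "joint_pos": joint angles; "qvel": joint speeds; "tau": joint torques, N m; "tool_pos": TCP position; "orientation": TCP orientation; "ft_force": force on the tool from outside, world axes, zero at the start; "moment": the same for the moment, N m; "width": opening from 0.0 (shut) to 1.0 (fully open); "grasp_force": force on a finger pad.
Only numpy, scipy, OpenCV 4.12 (cv2) and the standard library are available. Lean on these libraries where they do the work, as an engineer would, in place of code of your own. Each camera call takes 0.05 s, during which the arm holds its last target. There are 200 camera calls.

## Task

On the lab bench stands a sample tote whose blue front gate is locked by two squeeze catches on its front rim. Squeeze the red catch home (its coloured tab pinched fully against its black lug), then the yellow catch likewise, then take the gate's black knob and swing the gate towards you past its detent until it is wide open, nearly as far as it goes. The gate springs back if let go, so finish while still gripping the knob with the gate wide open, and leave the cups, bottles and carton where they stand.

Things in the scene. Friction and masses are not known exactly. Their poses are not given: they have to be found in the camera images.
- tote: Fixed grey tote, clear walls, 180 mm along x, 324 along y, 130 high. Origin: centre of its underside, on the bench. Its -x axis points out of the gated front side (roughly to the robot), +y to the hinge side. The front rim is a 24 mm wide bar with centre line at x -78 mm, top at z 130 mm; both catches stand on it.
- gate_hinge (a point): Point on the gate's upright hinge axis, fixed to the tote at x -97, y +115, z 155 mm of the tote's frame (level with the middle of the knob).
- gate (a joint): Blue gate (222 mm wide, 10 thick, top 105 mm high) on its upright hinge, rad: 0 shut, grows as its free (-y) end swings out to the tote's -x (clockwise from above), stop 1.40. A spring pulls it shut (0.4 Nm/rad). A detent resists from 0.2 to 0.65 (0.8 Nm, 4 N at the knob); let go beyond it, the gate falls back to about 0.63. Until both catches are home it only rattles.
- gate_knob: Black upright round knob of the gate, 20 mm diameter, from 57 mm below its origin to 30 mm above; the origin, on its axis, is 155 mm above the bench. It stands on a bracket whose top is 98 mm above the bench. With the gate shut it is at hinge + (-45, -200) mm in the tote's x, y. It turns with the gate and may turn between the fingers.
- red_slide (a joint): Slide of the red catch, m: 0 locked, grows as the red tab is pushed towards its black lug (tote's -y), 0.014 is the stop (fully squeezed; counts as home above 0.011). Friction of about 6 N, no spring: it stays where it is left. Its hook reaches over the rim in front of a steel keeper on the gate.
- yellow_slide (a joint): Slide of the yellow catch, alike in every way.
- red_lug: Fixed black lug of the red catch: upright plate 20 mm (tote x) by 10 mm (tote y) by 50 mm high. Origin: centre of its foot, 133 mm above the bench; top 183 mm. The red tab stands on its +y side.
- yellow_lug: Fixed black lug of the yellow catch, alike.
- red_tab (a point): Foot centre, 133 mm above the bench, of the red sliding tab: upright plate 20 by 10 by 50 mm like the lug. At slide 0 it is 28 mm from the lug's centre (38 mm over both outer faces), squeezed home 14 mm (24 mm over both). An 8 mm high hook arm runs from its foot to the tote's -x. The catches, 100 mm apart, may have changed places on the rim.
- yellow_tab (a point): Foot centre of the yellow catch's sliding tab, alike.
- cup_1: Bystander: clear cup 86 mm wide, 85 mm high, with a wooden stick; stands beside the hinge side. Origin: centre of its underside.
- cup_2: Bystander: clear cup, alike, beside the tote's other side. Origin: centre of its underside.
- cup_3: Bystander: clear cup, alike, nearer the robot on the right. Origin: centre of its underside.
- bottle_red: Bystander: small red bottle with white cap, 38 mm wide, 92 mm high, standing in the tote. Origin: centre of its underside.
- bottle_amber: Bystander: small amber bottle, alike, in the tote. Origin: centre of its underside.
- carton: Bystander: cardboard box 90 by 60 by 45 mm on the left. Origin: centre of its underside.

How it is judged:
On the way, in this order (a step that is already met when the one before it is completed fails the run):
1. red catch squeezed home: tab within 3 mm of its stop with a finger bearing on its black lug (value of joint red_slide above 0.011 m and contact force between the fingers and red_lug above 1 N), for 0.1 s.
2. yellow catch squeezed home: tab within 3 mm of its stop with a finger bearing on its black lug (value of joint yellow_slide above 0.011 m and contact force between the fingers and yellow_lug above 1 N), for 0.1 s.
3. gate swung out past its detent (value of joint gate above 0.75 rad), for 0.1 s.
At the end, for the whole second after the job is handed in: The gate is held still at more than 1.15 rad (its stop is at 1.4) by the fingers gripping its knob (over 8 N); both catches are home (slide above 11 mm); cups, bottles and carton are upright within 30 mm of where they stood (value of joint each of red_slide, yellow_slide above 0.011 m and value of joint gate above 1.15 rad and velocity of joint gate between -0.1 and 0.1 rad/s and contact force between the fingers and gate_knob above 8 N and distance of each of cup_1, cup_2, cup_3, bottle_red, bottle_amber, carton from where it was at the start of the episode below 0.03 m and angle between each of cup_1, cup_2, cup_3, bottle_red, bottle_amber, carton's own z axis and vertical below 0.4 rad); the arm keeps its last pose, push and grip.
It fails at once if the yellow catch is moved while the red one is still locked (value of joint yellow_slide above 0.007 m and value of joint red_slide below 0.011 m).
It fails at once if a cup, bottle or the carton is pushed over 30 mm away or knocked over (distance of any of cup_1, cup_2, cup_3, bottle_red, bottle_amber, carton from where it was at the start of the episode above 0.03 m or angle between any of cup_1, cup_2, cup_3, bottle_red, bottle_amber, carton's own z axis and vertical above 0.4 rad).
It also fails if it takes over 54 s, if anything falls off the work surface, if the arm or the gripper's body presses on something with over 40 N, if the wrist force passes 120 N, or if a joint passes its speed limit or range.

## Working session

There is one attempt and no reset: what is moved stays moved. The work goes in short steps, Python scripts to look and compute and a tool call to move; the robot and the scene stay as the last step left them, time stands still between calls to the robot, and variables do not carry over. Pictures are saved under pics/ and viewed, at most 10 in all, crops included, and the job is handed in when it is done.

Besides the shell and the picture viewer there is one more tool, called after "Emit:" in YAML: its name, and indented under it one key for each argument. play_rows: Moves the arm, as the interface text tells. Its arguments: {"type":"object","properties":{"plan":{"type":"array"},"newtons":{"type":"number"}},"required":["plan"]}

```bash
mkdir -p pics
python3 - <<'E'
from bench import env
import cv2,numpy as np
for n in("top","side"):
    p,d=env.grab_frame(n); cv2.imwrite(f"pics/{n}0.png",cv2.cvtColor(p,cv2.COLOR_RGB2BGR)); np.save(f"{n}0.npy",d)
    c=env.camera_params(n); print(n,np.round(c["intrinsics"],1).tolist(),c["dist_coeffs"],np.round(c["R"],3).tolist(),c["t"])
s=env.get_state(); print(s["t"],s["tool_pos"],np.round(s["orientation"],3).tolist(),s["width"],env.finger_overhang)
E
```

```text
top [[365.4, 0.0, 255.4], [0.0, 365.4, 193.6], [0.0, 0.0, 1.0]] [-0.11644211  0.          0.          0.          0.        ] [[0.01, -0.999, 0.037], [-0.983, -0.017, -0.181], [0.181, -0.034, -0.983]] [0.01009075 0.61627764 1.13212066]
side [[448.4, 0.0, 257.3], [0.0, 448.4, 196.4], [0.0, 0.0, 1.0]] [0.00653476 0.         0.         0.         0.        ] [[0.944, -0.329, -0.006], [-0.226, -0.637, -0.737], [0.238, 0.697, -0.676]] [-0.56510613  0.25747313  1.16763161]
0.1 [0.17190506 0.65209706 0.25204828] [[-0.967, 0.255, -0.001], [0.255, 0.967, -0.002], [0.0, -0.002, -1.0]] 0.9978188853638741 0.022
```

View pics/top0.png

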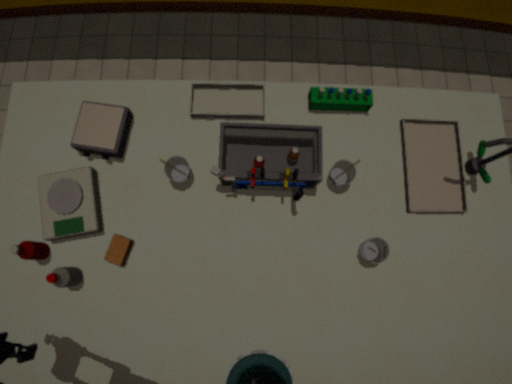

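View pics/side0.png

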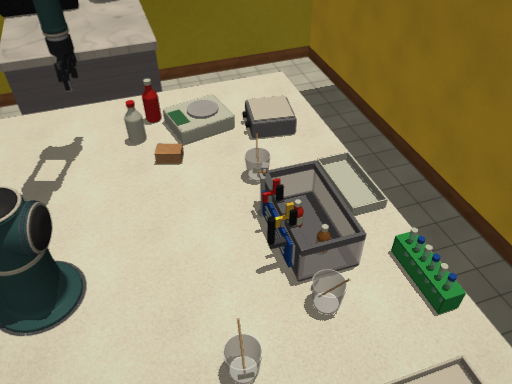

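The top view shows the tote at (270,153), the red catch near (253,180), the yellow near (286,178) and the knob near (298,193). I'll enlarge both views.

Run:
```python
import cv2,numpy as np
a=cv2.imread("pics/top0.png")[115:215,205:335]; b=cv2.imread("pics/side0.png")[155:275,245:375]
f=lambda a:cv2.convertScaleAbs(cv2.resize(a,None,fx=6,fy=6 if a.shape[0]<110 else 5 ,interpolation=cv2.INTER_CUBIC),alpha=1.8)
cv2.imwrite("pics/tc.png",f(a)); 
cv2.imwrite("pics/sc.png",cv2.convertScaleAbs(cv2.resize(b,None,fx=5,fy=5,interpolation=cv2.INTER_CUBIC),alpha=1.5))
```

```text
(no output)
```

View pics/tc.png

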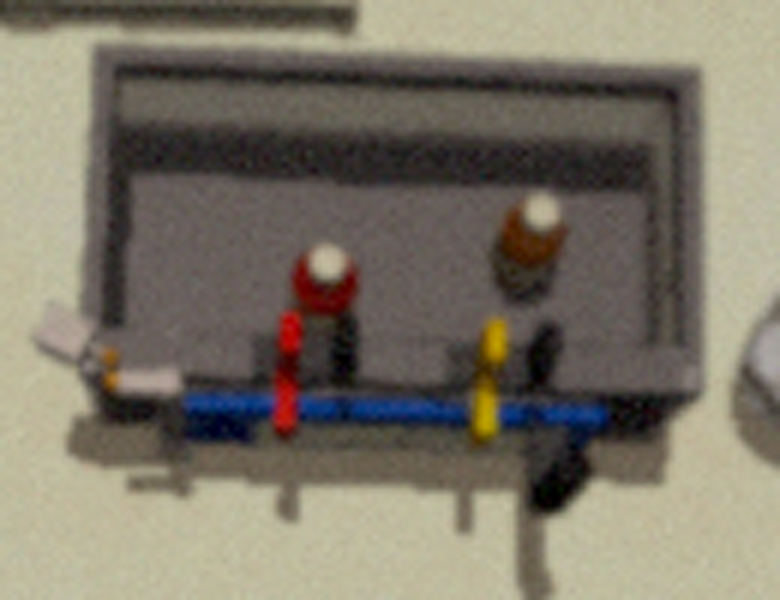

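View pics/sc.png

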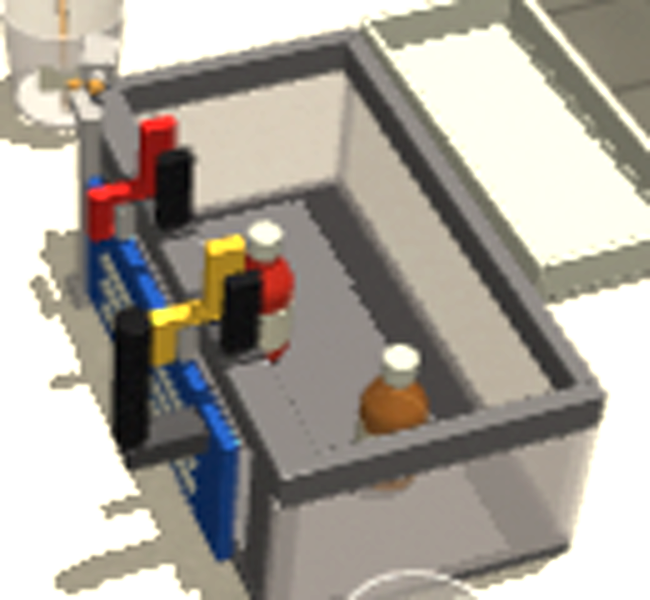

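The crops show these points. In the top crop: red tab top at about (290,331), yellow tab top (494,340), lugs at (344,347) and (543,352), knob top (573,457), tote corners (98,45), (700,70) and (700,393). In the side crop: red tab top (158,123), lugs (176,156) and (242,279), yellow tab (226,243), knob (132,320), corners (350,35) and (602,395).

```bash
cat > h.py <<'E'
from bench import env
import cv2,numpy as np
def ray(n,uv,z):
    c=env.camera_params(n);R=np.array(c["R"]);t=np.array(c["t"])
    q=cv2.undistortPoints(np.array([[uv]],float),np.array(c["intrinsics"]),np.array(c["dist_coeffs"])).ravel()
    d=R.T@np.array([*q,1]);C=-R.T@t
    return C+d*(z-C[2])/d[2]
E
python3 - <<'E'
from h import *
T=dict(rt=(290,331,.183),rl=(344,347,.183),yt=(494,340,.183),yl=(543,352,.183),knob=(573,457,.185),bl=(98,45,.13),br=(700,70,.13),fr=(700,393,.13))
S=dict(rt=(158,123,.183),rl=(176,156,.183),yt=(226,243,.183),yl=(242,279,.183),knob=(132,320,.185),bl=(350,35,.13),br=(602,395,.13),fr=(283,493,.13))
for k in T:
    a,b,z=T[k]; print(k,ray("top",(205+a/6,115+b/6),z).round(4), end=' ')
    a,b,z=S[k]; print(ray("side",(245+a/5,155+b/5),z).round(4))
E
```

```text
rt [0.6625 0.0296 0.183 ] [0.665  0.0281 0.183 ]
rl [0.655  0.0031 0.183 ] [ 6.643e-01 -6.000e-04  1.830e-01]
yt [ 0.66   -0.0705  0.183 ] [ 0.6638 -0.0724  0.183 ]
yl [ 0.6544 -0.0947  0.183 ] [ 0.6614 -0.0996  0.183 ]
knob [ 0.6018 -0.1085  0.185 ] [ 0.5982 -0.1101  0.185 ]
bl [0.8296 0.1312 0.13  ] [0.8281 0.1238 0.13  ]
br [ 0.8239 -0.189   0.13  ] [ 0.825  -0.1899  0.13  ]
fr [ 0.6473 -0.1841  0.13  ] [ 0.646  -0.1955  0.13  ]
```

Emit:
play_rows:
  plan:
    - [0,0,0,0,0,-0.12,-1]
    - [0,0,0,0,0,-0.12,-1]
    - [-2.5,-3.15,0,0,0,0,-1]
    - [-2.5,-3.15,0,0,0,0,-1]
    - [-2.5,-3.15,0,0,0,0,-1]
    - [-2.5,-3.15,0,0,0,0,-1]
    - [-2.5,-3.15,0,0,0,0,-1]
    - [-2.5,-3.15,0,0,0,0,-1]
    - [-2.5,-3.15,0,0,0,0,-1]
    - [-2.5,-3.15,0,0,0,0,-1]
  newtons: 60

```text
t: 1.1
tool_pos: [0.3681, 0.3955, 0.2528]
orientation: [[-1.0, 0.018, -0.0], [0.018, 1.0, -0.001], [0.0, -0.001, -1.0]]
ft_force: [0.7, 0.0, -0.5]
width: 0.999
grasp_force: 0.0
```

Emit:
play_rows:
  plan:
    - [-2.5,-3.15,0,0,0,0,-1]
    - [-2.5,-3.15,0,0,0,0,-1]
    - [-2.5,-3.15,0,0,0,0,-1]
    - [-2.5,-3.15,0,0,0,0,-1]
    - [-2.5,-3.15,0,0,0,0,-1]
    - [-2.5,-3.15,0,0,0,0,-1]
    - [-2.5,-3.15,0,0,0,0,-1]
    - [-2.5,-3.15,0,0,0,0,-1]
    - [-2.5,-3.15,0,0,0,0,-1]
    - [-2.5,-3.15,0,0,0,0,-1]

```text
t: 2.1
tool_pos: [0.6124, 0.0763, 0.2527]
orientation: [[-1.0, 0.018, -0.001], [0.018, 1.0, 0.0], [0.001, 0.0, -1.0]]
ft_force: [0.6, 0.6, 0.2]
width: 0.999
grasp_force: 0.0
```

Emit:
play_rows:
  plan:
    - [-2.5,-2.9,0,0,0,0,-1]
    - [-2.4,-2.9,0,0,0,0,-1]
    - [0,0,0,0,0,0,-1]
    - [0,0,0,0,0,0,-1]

```text
t: 2.5
tool_pos: [0.6596, 0.0182, 0.2522]
orientation: [[-1.0, 0.02, -0.002], [0.02, 1.0, 0.0], [0.002, 0.0, -1.0]]
ft_force: [-0.2, -0.1, 0.4]
width: 1.001
grasp_force: 0.0
```

Run:
```python
from h import *
p,d=env.grab_frame("side")
b=p[155:275,245:375,::-1]
cv2.imwrite("pics/s1.png",cv2.convertScaleAbs(cv2.resize(b,None,fx=5,fy=5,interpolation=cv2.INTER_CUBIC),alpha=1.5))
print(env.get_state()["tool_pos"])
```

```text
[0.65923343 0.0191225  0.25245036]
```

View pics/s1.png

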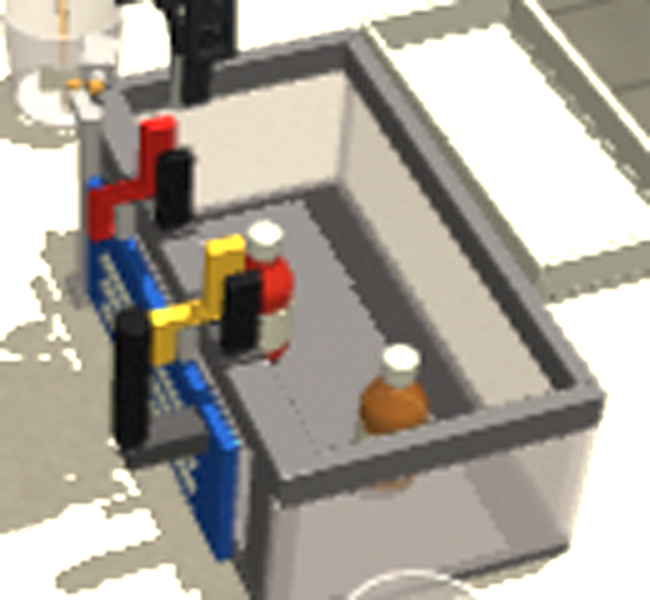

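The finger tip at about (195,100) hangs just beyond the red catch, as computed, so I'm descending. I'll centre on the squeezed position (y about 0.008).

Emit:
play_rows:
  plan:
    - [-0.4,-1.1,2,0,0,0,-1]
    - [0,0,3,0,0,0,-1]
    - [0,0,3.2,0,0,0,-1]
    - [0,0,0,0,0,0,-1]
    - [0,0,0,0,0,0,0]
    - [0,0,0,0,0,0,0]

```text
t: 3.15
tool_pos: [0.6647, 0.0086, 0.1736]
orientation: [[-1.0, 0.017, 0.003], [0.017, 1.0, -0.0], [-0.003, 0.0, -1.0]]
ft_force: [0.3, 0.3, -0.4]
width: 0.692
grasp_force: 0.0
```

Emit:
play_rows:
  plan:
    - [0,0,0,0,0,0,1]
    - [0,0,0,0,0,0,1]
    - [0,0,0,0,0,0,1]
    - [0,0,0,0,0,0,1]
    - [0,0,0,0,0,0,1]
    - [0,0,0,0,0,0,1]

```text
t: 3.75
tool_pos: [0.6657, 0.0091, 0.1753]
orientation: [[-1.0, 0.019, 0.006], [0.019, 1.0, 0.003], [-0.006, 0.003, -1.0]]
ft_force: [-1.3, 1.6, 5.4]
width: 0.25
grasp_force: 62.0
```

Emit:
play_rows:
  plan:
    - [0,0,0,0,0,0,1]
    - [0,0,0,0,0,0,1]
    - [0,0,0,0,0,0,-1]
    - [0,0,0,0,0,0,-1]
    - [0,0,0,0,0,0,-1]
    - [0,0,0,0,0,0,-1]
    - [0,0,0,0,0,0,-1]
    - [0,0,-3,0,0,0,-1]
    - [0,0,-3,0,0,0,-1]
    - [0,0,0,0,0,0,-1]

```text
t: 4.75
tool_pos: [0.6667, 0.0077, 0.2369]
orientation: [[-1.0, 0.018, 0.009], [0.018, 1.0, -0.0], [-0.009, -0.0, -1.0]]
ft_force: [1.3, 0.0, 1.2]
width: 1.001
grasp_force: 0.0
```

Emit:
play_rows:
  plan:
    - [0,-3.3,0,0,0,0,-1]
    - [0,-3.3,0,0,0,0,-1]
    - [0,-3.4,0,0,0,0,-1]
    - [0,0,0,0,0,0,-1]
    - [0,0,0,0,0,0,-1]

```text
t: 5.25
tool_pos: [0.6615, -0.0928, 0.2304]
orientation: [[-1.0, 0.02, -0.001], [0.02, 1.0, 0.001], [0.001, 0.001, -1.0]]
ft_force: [-0.2, 0.5, -0.4]
width: 1.001
grasp_force: 0.0
```

Run:
```python
from h import *
p,d=env.grab_frame("side")
b=p[155:275,245:375,::-1]
cv2.imwrite("pics/s2.png",cv2.convertScaleAbs(cv2.resize(b,None,fx=5,fy=5,interpolation=cv2.INTER_CUBIC),alpha=1.5))
s=env.get_state();print(s["tool_pos"],s["width"])
```

```text
[ 0.6616429  -0.09200192  0.23057472] 1.0039614075186494
```

View pics/s2.png

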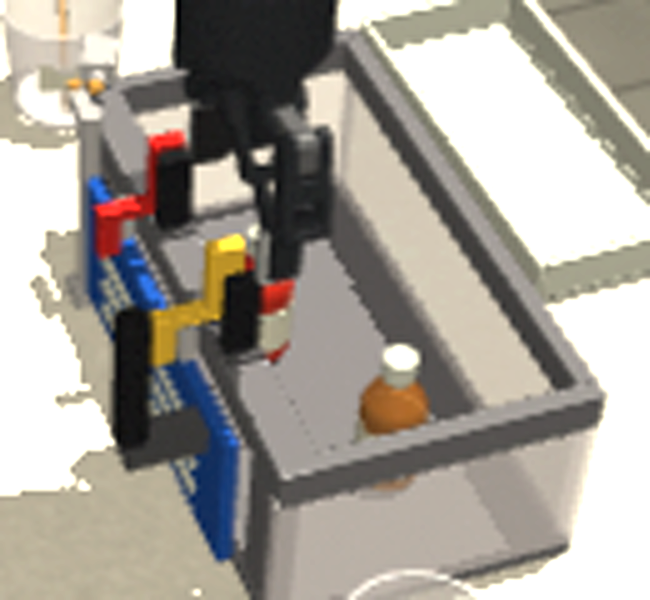

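The red tab now sits against its lug at about (165,135), so that catch is home. The open gripper is over the yellow catch.

Emit:
play_rows:
  plan:
    - [0,0,2.8,0,0,0,-1]
    - [0,0,2.8,0,0,0,-1]
    - [0,0,0,0,0,0,-1]
    - [0,0,0,0,0,0,1]
    - [0,0,0,0,0,0,1]
    - [0,0,0,0,0,0,1]
    - [0,0,0,0,0,0,1]
    - [0,0,0,0,0,0,1]
    - [0,0,0,0,0,0,1]
    - [0,0,0,0,0,0,1]

```text
t: 6.3
tool_pos: [0.6637, -0.091, 0.1787]
orientation: [[-1.0, 0.019, 0.005], [0.019, 1.0, 0.002], [-0.005, 0.002, -1.0]]
ft_force: [-0.5, 1.7, 5.1]
width: 0.243
grasp_force: 61.6
```

Emit:
play_rows:
  plan:
    - [0,0,0,0,0,0,1]
    - [0,0,0,0,0,0,1]
    - [0,0,0,0,0,0,1]

```text
t: 6.6
tool_pos: [0.6637, -0.091, 0.1786]
orientation: [[-1.0, 0.019, 0.005], [0.019, 1.0, 0.002], [-0.005, 0.002, -1.0]]
ft_force: [-0.3, 2.5, 5.0]
width: 0.247
grasp_force: 61.6
```

Emit:
play_rows:
  plan:
    - [0,0,0,0,0,0,-1]
    - [0,0,0,0,0,0,-1]
    - [0,0,0,0,0,0,-1]
    - [0,0,0,0,0,0,-1]
    - [0,0,0,0,0,0,-1]
    - [0,0,-3,0,0,0,-1]
    - [0,0,-3,0,0,0,-1]
    - [0,0,0,0,0,0,-1]

```text
t: 7.4
tool_pos: [0.6649, -0.0928, 0.241]
orientation: [[-1.0, 0.018, 0.009], [0.018, 1.0, -0.002], [-0.009, -0.002, -1.0]]
ft_force: [1.4, -0.5, 1.3]
width: 0.998
grasp_force: 0.0
```

Emit:
play_rows:
  plan:
    - [3.2,-0.9,0,0,0,0,-1]
    - [3.1,-0.9,0,0,0,0,-1]
    - [0,0,0,0,0,0,-1]
    - [0,0,0,0,0,0,-1]

```text
t: 7.8
tool_pos: [0.5981, -0.1093, 0.2349]
orientation: [[-1.0, 0.019, -0.0], [0.019, 1.0, 0.0], [0.0, 0.0, -1.0]]
ft_force: [-0.4, 0.2, 0.3]
width: 0.998
grasp_force: 0.0
```

Run:
```python
from h import *
p,d=env.grab_frame("side")
b=p[155:275,245:375,::-1]
cv2.imwrite("pics/s3.png",cv2.convertScaleAbs(cv2.resize(b,None,fx=5,fy=5,interpolation=cv2.INTER_CUBIC),alpha=1.5))
s=env.get_state();print(s["tool_pos"],s["width"])
```

```text
[ 0.59887916 -0.10911809  0.23513156] 0.9985089183677901
```

View pics/s3.png

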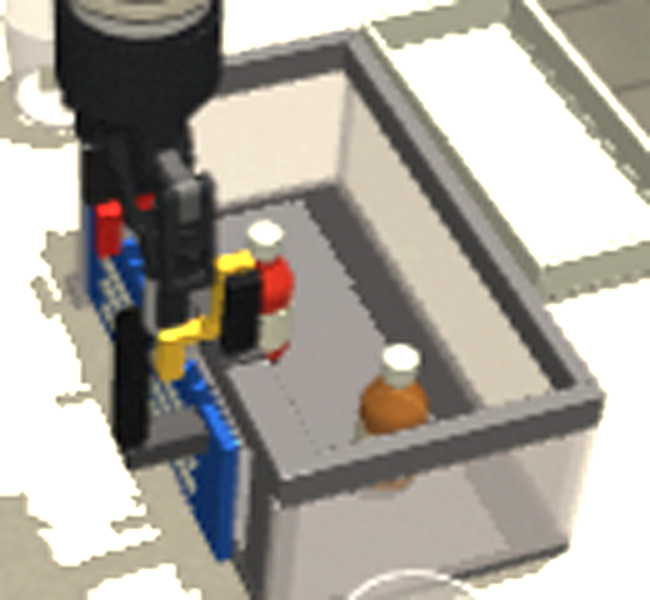

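The yellow tab is against its lug at (235,265), so it is home. The gripper is over the knob: descend and grip.

Emit:
play_rows:
  plan:
    - [0,0,3.2,0,0,0,-1]
    - [0,0,3.1,0,0,0,-1]
    - [0,0,0,0,0,0,-1]
    - [0,0,0,0,0,0,1]
    - [0,0,0,0,0,0,1]
    - [0,0,0,0,0,0,1]
    - [0,0,0,0,0,0,1]
    - [0,0,0,0,0,0,1]
    - [0,0,0,0,0,0,1]
    - [0,0,0,0,0,0,1]
  newtons: 80

```text
t: 8.85
tool_pos: [0.5999, -0.108, 0.1741]
orientation: [[-1.0, 0.018, 0.003], [0.018, 1.0, 0.001], [-0.003, 0.002, -1.0]]
ft_force: [1.5, 4.9, 3.9]
width: 0.212
grasp_force: 78.4
```

Run:
```python
import numpy as np
from h import *
s=env.get_state();print(s["tool_pos"],s["width"],s["grasp_force"])
a=.018
xa=np.array([-1,a]);ya=np.array([a,1])
def P(t):
    c,S=np.cos(t),np.sin(t);v=np.array([-45*c-200*S,45*S-200*c])
    return np.array([v[0]+a*v[1],v[1]-a*v[0]])
th=np.linspace(0,1.3,27)
for i in range(26):
    d=P(th[i+1])-P(th[i]);print(round(th[i+1],2),np.round([d@xa/10,d@ya/10],2))
```

```text
[ 0.59994326 -0.10801674  0.17410298] 0.212489753507022 78.3909809589386
0.05 [0.99 0.25]
0.1 [0.98 0.3 ]
0.15 [0.96 0.35]
0.2 [0.95 0.4 ]
0.25 [0.92 0.44]
0.3 [0.9  0.49]
0.35 [0.88 0.53]
0.4 [0.85 0.58]
0.45 [0.82 0.62]
0.5 [0.79 0.66]
0.55 [0.75 0.7 ]
0.6 [0.72 0.73]
0.65 [0.68 0.77]
0.7 [0.64 0.8 ]
0.75 [0.6  0.83]
0.8 [0.56 0.86]
0.85 [0.51 0.89]
0.9 [0.47 0.91]
0.95 [0.42 0.93]
1.0 [0.38 0.95]
1.05 [0.33 0.97]
1.1 [0.28 0.99]
1.15 [0.23 1.  ]
1.2 [0.18 1.01]
1.25 [0.13 1.02]
1.3 [0.08 1.02]
```

Emit:
play_rows:
  plan:
    - [1,0.25,0,0,0,0,1]
    - [1,0.3,0,0,0,0,1]
    - [0.95,0.35,0,0,0,0,1]
    - [0.95,0.4,0,0,0,0,1]
    - [0.9,0.45,0,0,0,0,1]
    - [0.9,0.5,0,0,0,0,1]
    - [0.9,0.55,0,0,0,0,1]
    - [0.85,0.55,0,0,0,0,1]
    - [0.8,0.6,0,0,0,0,1]
    - [0,0,0,0,0,0,1]

```text
t: 9.85
tool_pos: [0.5154, -0.0688, 0.1739]
orientation: [[-1.0, 0.016, -0.001], [0.016, 1.0, -0.003], [0.001, -0.003, -1.0]]
ft_force: [-4.3, -1.9, 11.5]
width: 0.213
grasp_force: 80.1
```

Emit:
play_rows:
  plan:
    - [0.8,0.65,0,0,0,0,1]
    - [0.75,0.7,0,0,0,0,1]
    - [0.7,0.75,0,0,0,0,1]
    - [0.7,0.75,0,0,0,0,1]
    - [0.65,0.8,0,0,0,0,1]
    - [0.6,0.85,0,0,0,0,1]
    - [0.55,0.85,0,0,0,0,1]
    - [0.5,0.9,0,0,0,0,1]
    - [0.45,0.9,0,0,0,0,1]
    - [0,0,0,0,0,0,1]

```text
t: 10.85
tool_pos: [0.458, 0.0019, 0.1737]
orientation: [[-1.0, 0.018, -0.005], [0.018, 1.0, -0.006], [0.005, -0.006, -1.0]]
ft_force: [-12.2, -13.0, 16.3]
width: 0.212
grasp_force: 81.7
```

Emit:
play_rows:
  plan:
    - [0.4,0.95,0,0,0,0,1]
    - [0.4,0.95,0,0,0,0,1]
    - [0.35,0.95,0,0,0,0,1]
    - [0.3,1,0,0,0,0,1]
    - [0.2,1,0,0,0,0,1]
    - [0.2,1,0,0,0,0,1]
    - [0.15,1,0,0,0,0,1]
    - [0.1,1,0,0,0,0,1]
    - [0,0,0,0,0,0,1]
    - [0,0,0,0,0,0,1]

```text
t: 11.85
tool_pos: [0.4379, 0.0815, 0.1728]
orientation: [[-1.0, 0.018, -0.008], [0.018, 1.0, -0.004], [0.008, -0.004, -1.0]]
ft_force: [-12.2, -6.7, 16.5]
width: 0.209
grasp_force: 83.7
```

Run:
```python
from h import *
p,d=env.grab_frame("side")
b=p[130:310,160:380,::-1]
cv2.imwrite("pics/s4.png",cv2.convertScaleAbs(cv2.resize(b,None,fx=3.3,fy=3.3,interpolation=cv2.INTER_CUBIC),alpha=1.4))
s=env.get_state();print(s["tool_pos"],s["width"],s["grasp_force"],s["ft_force"])
h=np.array([.600,-.108])+np.array([.0486,.1992])
v=s["tool_pos"][:2]-h
print("gate",np.arctan2(-200,-45)-.018-np.arctan2(v[1],v[0]),np.hypot(*v))
```

```text
[0.43786383 0.08140397 0.1727111 ] 0.21175644127178975 83.67429614067078 [-11.67947439  -5.74827647  16.02674636]
gate 1.2850305356068874 0.2109637333984312
```

View pics/s4.png

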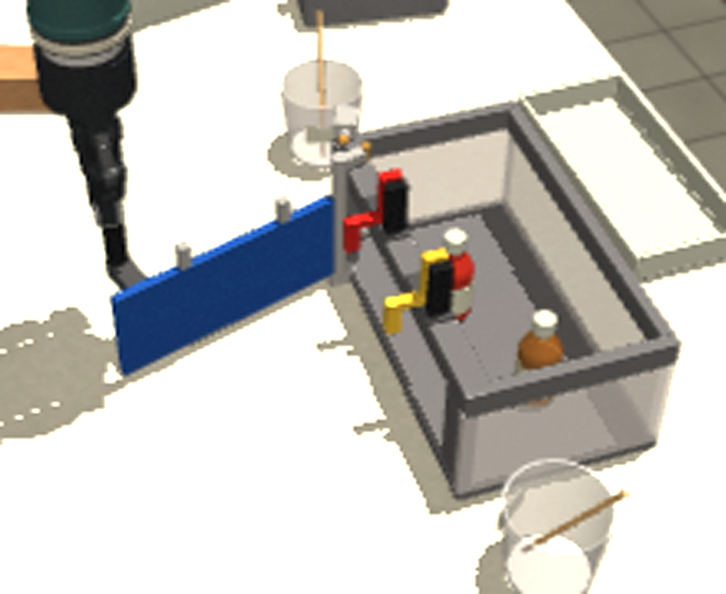

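The gate stands wide open, edge at (115,330), at about 1.28 rad. Both tabs are against their lugs, the fingers hold the knob and the bystanders are untouched. I'll let it settle, then hand in.

Emit:
play_rows:
  plan:
    - [0,0,0,0,0,0,1]
    - [0,0,0,0,0,0,1]
    - [0,0,0,0,0,0,1]
    - [0,0,0,0,0,0,1]
    - [0,0,0,0,0,0,1]

```text
t: 12.4
tool_pos: [0.4379, 0.0812, 0.1728]
orientation: [[-1.0, 0.019, -0.008], [0.019, 1.0, -0.004], [0.008, -0.004, -1.0]]
ft_force: [-12.3, -6.2, 16.1]
width: 0.206
grasp_force: 83.7
```

```bash
python3 -c "
from bench import env
s=env.get_state();print(s['tool_pos'],s['grasp_force']);print(env.sign_off())"
```

```text
[0.43788365 0.08124605 0.17275295] 83.6697006225586
the job is handed in; nothing more can be done
None
```

I squeezed the red catch home, then the yellow, swung the gate open to about 1.28 rad (estimated from the tool position), and handed the job in at about 12.4 s still gripping the knob at about 84 N; no verdict was returned.

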